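# Start and run down the hand nut of a bench hold-down

### The job

Clamp the junction box in the hold-down: set the hand nut squarely on the post, turn it backward (counterclockwise from above) until you feel it drop into the thread start and stop, then run it forward until it is fully down on the strap. Feel for each stop and never force the nut; leave the other things on the bench alone.

Things in the scene. Friction and masses are not known exactly. Their poses are not given: they have to be found in the camera images.
- nut: loose hand nut, 250 g: dark steel barrel 47 mm across, 58 mm high, closed on top, a red grip bar on it. Starts upright on the worktop. Origin: centre of the barrel's open bottom; z up. Blind bore 53 mm deep: 38 mm wide in the lowest 23 mm, 28 mm wide above.
- nut_bar (a point): centre of the nut's red grip bar, 71 mm above the nut's bottom. Bar 60 mm long along x, 14 mm thick along y (flat sides to pinch), from 57.5 to 84.5 mm above the nut's bottom.
- nut_pins (a point): on the nut's axis, 3 mm above its bottom: the level of its four thread pins, 4 mm thick, that stand inward every 90 degrees, along +-x and +-y.
- jig: fixed hold-down: blue plate 170 x 90 x 10 mm, steel strap 140 x 46 mm over a white junction box, post standing up through the strap. Origin on the worktop under the post's axis, x toward the box (plate from x = -55 to 115 mm).
- post_top (a point): centre of the post's tip, 109.6 mm above the worktop: end of a smooth pilot 26 mm thick, tapered over its last 6 mm to 15 mm. The pilot rises 32 mm above the thread's crown.
- crown (a point): on the post's axis at the flat top of its brass thread, 77.6 mm above the worktop. Four-start right-hand thread, 36 mm wide. The nut's pins first rest on this flat (nut bottom 76.6 mm up) or, turned there by chance, on the stop pins (to 3.3 mm higher; if it catches there, a slight forward turn frees it) or in the gaps.
- gaps (a point): level of the four thread starts, 7 mm below the crown: gaps 24 degrees wide, every 90 degrees, their angle on the post unknown. A stop pin just counterclockwise of each blocks clockwise turning on the crown. Counterclockwise the nut slides at most 90 degrees, falls about 7 mm into the gaps by its own weight if free to sink, and stops against the gaps' far walls.
- strap_seat (a point): on the post's axis at the strap's upper face, 59 mm above the worktop, where the nut's bottom must end. Clockwise from the gaps' far walls the nut sinks 8 mm per 90 degrees and lands here after about 135 degrees plus play. Turn it with 1 to 2 mm play between bar and fingers so that it centres and sinks by itself. Free turning needs under 0.05 N m; 0.1 to 0.15 N m at a stop is enough.
- sensor_cap: bystander: round sensor under a clear cap, 56 mm across, 50 mm high; origin under its centre.
- relay: bystander: relay on a black socket, 70 x 27 x 54 mm, long along x; origin under its centre.
- stud_block: bystander: die-cast block with four studs, 51 x 65 x 40 mm; origin under its centre.

How it is judged:
By the outcome, as a careful person would: the job done as asked, in the order asked, and still so for the second after the job is handed in, with the robot touching nothing.
It also fails if it takes over 72 s, if anything falls off the work surface, if the arm or the gripper's body presses on something with over 40 N, if the wrist force passes 120 N, or if a joint passes its speed limit or range.

### The arm

A 6-joint arm with a two-finger parallel gripper is mounted at the origin on a cart in front of the work surface, level with it; the furniture and walls round the work are solid. World frame = base frame: x ahead of the robot, y to its left, z up, the work surface at z = 0. Lengths are in m, angles in rad, forces in N, time in s.
With the tool pointing down it reaches from about 0.375 to 0.975 m from the base axis. Payload 3.8 kg.
Tool frame: the origin (TCP) lies midway between the tips of the shut fingers; the grasp point (between the pads) lies 19 mm behind it; z points along the fingers, y is the line along which they close (so a half turn about z gives the same grasp; the last joint's range is limited). The gripper opens to 85 mm and grips with 20 to 120 N. Pads are 22 mm wide; open, the fingers measure 114 mm over their backs; the gripper's body (76 mm by 85 mm) begins 54 mm behind the grasp point. The pads swing forward as they close: fully open they stand 13 mm farther back than shut.
Start: joints at [1.086, 0.264, 1.604, -0, 1.274, -0.037], TCP at [0.292, 0.608, 0.231] pointing down, gripper open.
Joint ranges: [-2.63, 2.63], [-0.94, 2.18], [0.31, 2.57], [-1.31, 4.45], [0, 2.66], [-2.55, 2.55]. Speed limits (rad/s): [2.57, 2.57, 3.14, 3.14, 3.14, 3.14].

### API

Orientations are given as a rotation vector (axis times angle).
In Python, from workcell import bot gives the robot as it stands.
- The arm moves only by the tool servo_tool, never from a script. Its argument "series" is a list of rows, each a list of 7 numbers: the shift along the world's x, y, z in units of 0.15 m (1.0 is 0.15 m), then the turn, a rotation vector about the world's x, y, z in units of 180 degrees (1.0 is 180 degrees), then the closure, from 0 (fully open) to 1 (shut). A call has 1 to 20 rows; each row is the pose to reach, as a shift and turn from the pose commanded when the call began, turning the shorter way round; what a row does not reach only later rows make up. A row lasts 1/10 s, in which the tool goes at most 50 mm and 8.59 degrees, less where a joint would pass 70% of its speed; a pose out of reach is approached as far as the arm can. A call with a number of a shift or a turn outside -1 to 1 is refused whole. A call with a gripper value outside its range is refused whole. The fingers move at their own pace and stop on an object; "newtons" is the grip in N (left out, the last holds). Time passes only in rows, so rows that repeat a pose let the fingers close. It gives the time, the measured TCP pose, the force, the opening and the grip force at its end, in the units of the state.
- bot.read_state(): the state, without advancing time (a new reading comes with each control period).
- bot.read_camera(name): name is "side" or "top"; returns the picture (480x640x3 uint8, red, green, blue); there is no depth.
- bot.camera_info(name): a dict with "vertical_fov" (degrees; the focal length in pixels is half the picture's height over the tangent of half this angle, whatever the lens; pixels are square), "cx", "cy" (the principal point, pixels), "R" (3x3) and "t" (3): a world point X has camera coordinates R X + t. Camera axes: x right, y down, z forward; pixel columns grow to the right and rows downward; lengths in m; the calibration is good to about 2 mm. A picture is of the moment at which its call begins. camera_info takes no time and is no camera call.
- bot.finish_job(): hands the job in; it is judged then, once.
Trained networks look in the newest picture that a camera, given by its name, has taken for a name from the list of things; names that differ only in an ending like _2 or _b are one class to them, and where a whole thing is asked for, a point or a joint stands for the part that bears it (a point fixed in the world has none). Each returns a list of dicts, best first, with "score" (0 to 1); they miss things now and then, are a little off and sometimes report something else, mostly with a low value. They report only what shows in the picture. A call takes as long as a camera call.
- bot.recognise(target, camera): "box" ([left, top, right, bottom] as shares, 0 to 1, of the picture: columns of its width, rows of its height, round what is visible of it).
- bot.trace(target, camera): "mask" (480x640 bool, what is visible of it) and "box" ([left, top, right, bottom] as shares, 0 to 1, of the picture: columns of its width, rows of its height, round what is visible of it).
- bot.mark_of(target, camera): "at" ([row, column] as shares, 0 to 1, of the picture: columns of its width, rows of its height: a listed point, or the origin of a listed thing).
The state is a dict: "time": time; "q": joint angles; "joint_vel": joint speeds; "joint_torque": joint torques, N m; "tool_pos": TCP position; "tcp_rot": TCP orientation; "wrist_force": force on the tool from outside, world axes, zero at the start; "torque": the same for the moment, N m; "width": opening from 0.0 (shut) to 1.0 (fully open); "grip_force": force on a finger pad.
Only numpy, scipy, OpenCV 4.12 (cv2) and the standard library are available. Lean on these libraries where they do the work, as an engineer would, in place of code of your own. Each camera call takes 0.05 s, during which the arm holds its last target. There are 200 camera calls.

## Working session

There is one attempt and no reset: what is moved stays moved. The work goes in short steps, Python scripts to look and compute and a tool call to move; the robot and the scene stay as the last step left them, time stands still between calls to the robot, and variables do not carry over. Pictures are saved under pics/ and viewed, at most 10 in all, crops included, and the job is handed in when it is done.

Besides the shell and the picture viewer there is one more tool, called after ">>>" as a command line: name --pt "numbers of a row" for each row, then --argument value for the rest. servo_tool: Moves the arm, as the interface text tells. Shifts and turns lie within -1 to 1; 1 stands for 0.15 m of shift or 180 degrees of turn. Its arguments: {"type":"object","properties":{"series":{"type":"array","items":{"type":"array","items":{"type":"number"}}},"newtons":{"type":"number"}},"required":["series"]}

```bash
mkdir -p pics; cat > h.py <<'E'
import numpy as np,cv2
from workcell import bot
def cam(n):
    i=bot.camera_info(n);f=240/np.tan(np.radians(i["vertical_fov"])/2);return f,i["cx"],i["cy"],np.array(i["R"]),np.array(i["t"])
def ray(n,at):
    f,cx,cy,R,t=cam(n);r,c=at[0]*480,at[1]*640
    return -R.T@t, R.T@np.array([(c-cx)/f,(r-cy)/f,1])
def onz(n,at,z):
    o,d=ray(n,at);return o+d*(z-o[2])/d[2]
def proj(n,X):
    f,cx,cy,R,t=cam(n);p=R@np.array(X)+t;return [f*p[0]/p[2]+cx,f*p[1]/p[2]+cy]
def tri(a,b):
    (o1,d1),(o2,d2)=ray(*a),ray(*b)
    s=np.linalg.lstsq(np.array([d1,-d2]).T,o2-o1,rcond=None)[0]
    p,q=o1+s[0]*d1,o2+s[1]*d2;return (p+q)/2,np.linalg.norm(p-q)
E
python3 - <<'E'
from h import *
im={n:bot.read_camera(n) for n in("top","side")}
for n in im: cv2.imwrite(f"pics/{n}0.png",im[n][:,:,::-1]); print(n,cam(n))
Z=dict(nut=0,nut_bar=.071,jig=0,post_top=.1096,crown=.0776,sensor_cap=0,relay=0,stud_block=0)
for k,z in Z.items():
    m={}
    for n in im:
        r=bot.mark_of(k,n)
        if r: m[n]=r[0]["at"];print(k,n,round(r[0]["score"],2),np.round(np.array(m[n])*[480,640]),onz(n,m[n],z).round(4))
    if len(m)==2:
        p,e=tri(("top",m["top"]),("side",m["side"]));print("  tri",p.round(4),round(e,4))
print(bot.read_state())
E
```

```text
top (np.float64(574.6852244947033), 318.22143926315016, 247.4707828209589, array([[-0.01788095, -0.99975457,  0.01307913],
       [-0.99124765,  0.01601449, -0.13104056],
       [ 0.13079894, -0.01530778, -0.99129073]]), array([-0.04818021,  0.54843561,  1.34620498]))
side (np.float64(488.5397849035243), 318.38444323258665, 233.89337126100605, array([[ 0.99423853, -0.10658649,  0.01136079],
       [-0.04624163, -0.52211405, -0.85162118],
       [ 0.09670294,  0.84618925, -0.52403464]]), array([-0.55564532,  0.10669176,  1.29437468]))
nut top 0.56 [246. 364.] [ 0.5532 -0.1706  0.    ]
nut side 0.9 [303. 320.] [ 0.5453 -0.1688  0.    ]
  tri [ 0.549  -0.1703  0.0018] 0.0079
nut_bar top 0.65 [246. 362.] [ 0.5441 -0.1596  0.071 ]
nut_bar side 0.84 [279. 327.] [ 0.5596 -0.1683  0.071 ]
  tri [ 0.5529 -0.1606  0.0643] 0.0156
jig top 0.79 [263. 241.] [0.5174 0.1334 0.    ]
jig side 0.97 [241. 298.] [0.5125 0.1192 0.    ]
  tri [ 0.516   0.1345 -0.0094] 0.005
post_top top 0.65 [258. 237.] [0.5166 0.1282 0.1096]
post_top side 0.62 [206. 295.] [0.5059 0.1325 0.1096]
  tri [0.5109 0.1277 0.1128
[... 592 characters left out ...]
0024
{'time': 0.9, 'q': array([ 1.08609580e+00,  2.63834984e-01,  1.60398800e+00,  4.78067459e-06,
        1.27369105e+00, -3.69070268e-02]), 'joint_vel': array([-4.86947494e-04,  1.51711335e-03,  6.12644161e-04,  9.42780421e-04,
        8.03737904e-04, -9.30288904e-05]), 'joint_torque': array([ 1.13917507e-03, -5.15042782e+01, -3.67737186e+01,  4.24845780e-05,
        5.74675123e-04, -1.92009855e-05]), 'tool_pos': array([0.29226698, 0.60845084, 0.23133007]), 'tcp_rot': array([6.97528905e-01, 3.06316147e+00, 1.21166677e-04]), 'wrist_force': array([ 0.27883406, -0.04071779,  0.10658483]), 'torque': array([-0.02929673, -0.07170305,  0.03763373]), 'grip_force': 0.0, 'width': 1.0016824534926871}
```

```bash
python3 - <<'E'
import cv2,numpy as np
t=cv2.imread("pics/top0.png");s=cv2.imread("pics/side0.png")
a=cv2.resize(t[190:310,180:440],(780,360),interpolation=cv2.INTER_CUBIC)
b=cv2.resize(s[180:330,240:440],None,fx=4,fy=4,interpolation=cv2.INTER_CUBIC)
cv2.imwrite("pics/a.png",a);cv2.imwrite("pics/b.png",b)
E
```

```text
(no output)
```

View pics/a.png

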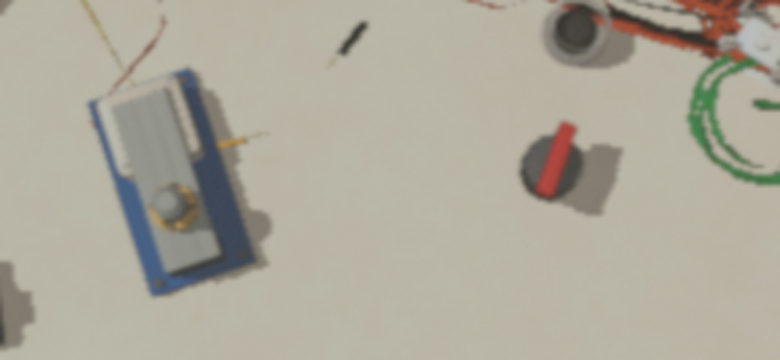

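View pics/b.png

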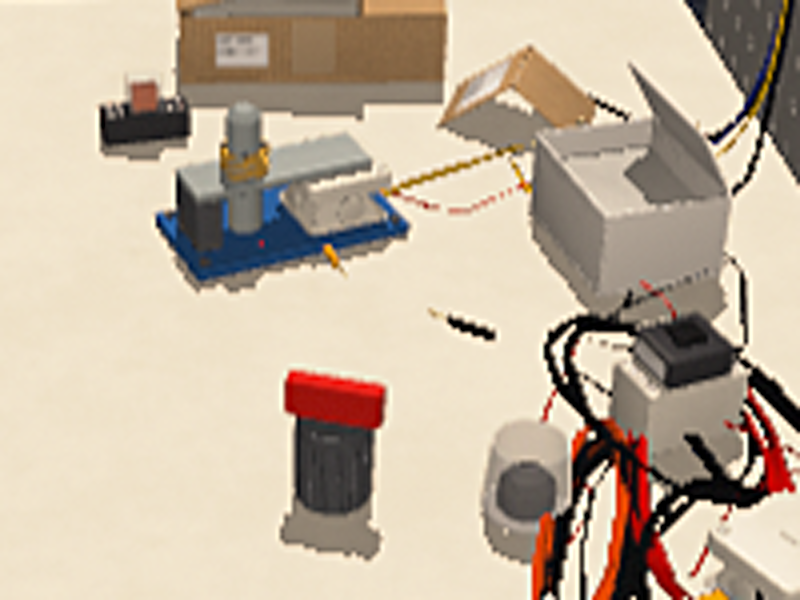

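```bash
python3 - <<'E'
from h import *
P={}
for n in("top","side"):
    im=cv2.imread(f"pics/{n}0.png").astype(int);m=(im[:,:,2]>1.8*im[:,:,1])&(im[:,:,2]>100)&(im[:,:,0]<90)
    w=np.zeros_like(m);
    if n=="top": w[220:265,340:390]=1
    else: w[265:295,305:345]=1
    y,x=np.nonzero(m&w);print(n,len(x),x.mean(),y.mean(),cv2.minAreaRect(np.c_[x,y].astype(np.float32)))
    P[n]=[(y.mean()+.5)/480,(x.mean()+.5)/640];print(onz(n,P[n],.071))
    pts=np.array([onz(n,[(b+.5)/480,(a+.5)/640],.071)[:2] for a,b in zip(x,y)]);l,v=np.linalg.eigh(np.cov(pts.T));print("ang",np.degrees(np.arctan2(v[1,1],v[0,1])))
    print("cam",-cam(n)[3].T@cam(n)[4])
print(tri(("top",P["top"]),("side",P["side"])))
print("post",onz("top",[257.2/480,238/640],.093),tri(("top",[257.2/480,238/640]),("side",[212/480,301/640])), onz("side",[212/480,301/640],.097))
im=cv2.imread("pics/side0.png");g=cv2.cvtColor(im,6)
for r in range(203,222): print(r,g[r,290:314])
g=cv2.cvtColor(cv2.imread("pics/top0.png"),6)
for r in range(246,272): print(r,g[r,226:252])
E
```

```text
top 135 364.7037037037037 243.3925925925926 ((364.9635009765625, 242.85035705566406), (5.809631824493408, 24.34918975830078), 19.98310661315918)
[ 0.54966734 -0.16751106  0.071     ]
ang 159.07782977851588
cam [ 0.36669182 -0.03634389  1.40697798]
side 273 323.04395604395603 279.65567765567766 ((322.95947265625, 279.7432556152344), (25.153045654296875, 11.014732360839844), 9.462322235107422)
[ 0.55202522 -0.17169548  0.071     ]
ang 148.39969337384477
cam [ 0.43220775 -1.09880495  0.7754707 ]
(array([ 0.55131379, -0.16785647,  0.06793667]), np.float64(0.0024317481005843257))
post [0.52050555 0.12804089 0.093     ] (array([0.52092883, 0.12812955, 0.09230896]), np.float64(0.0006801375312009848)) [0.52066016 0.11977187 0.097     ]
203 [132 130 131 132 131 133 133 133 131 132 133 133 132 133 133 133 133 133
 133 133 133 134 134 132]
204 [131 131 131 132 131 132 131 132 131 130 129 129 130 132 133 134 133 131
 133 134 134 132 134 134]
205 [129 129 129 130 129 129 129 130 130 147 145 154 133 128 130 132 131 131
 132 133 131 132 134 134]
206 [118 118 118 118 119 121 122 129 143 176 175 179 
[... 3780 characters left out ...]

 101 102 104 102 103  97  87  75]
266 [ 93  92  94 103 124 144 148 145 140 132 122 112 114 119 112 106 102 102
 106 112 116 116 115 111 100  80]
267 [ 93  93  93  99 118 141 148 147 145 143 137 130 130 128 117 114 114 115
 122 133 139 138 139 135 122  95]
268 [ 93  93  94  96 111 134 146 148 148 147 145 142 141 141 139 138 138 138
 139 142 144 145 145 142 132 108]
269 [ 92  93  93  94 104 125 144 148 148 146 146 144 145 144 144 145 144 143
 142 142 143 146 146 144 138 118]
270 [ 94  94  93  93  99 119 140 148 147 147 147 145 145 144 144 144 145 143
 143 142 143 145 145 145 141 126]
271 [ 95  93  92  93  96 110 134 147 148 147 147 145 145 144 144 145 145 145
 143 142 142 144 145 145 142 132]
```

View pics/side0.png

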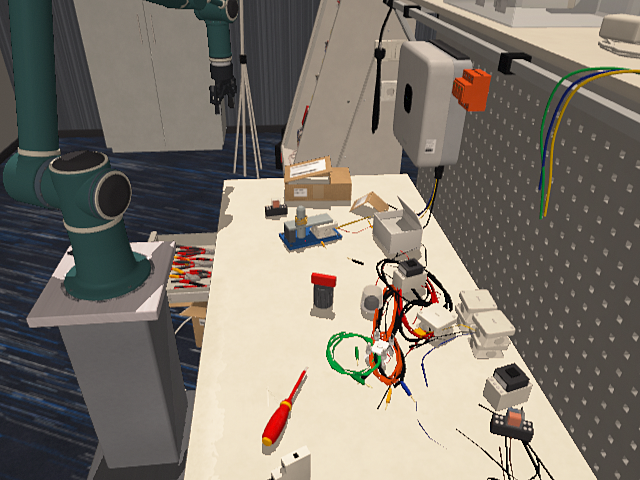

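View pics/top0.png

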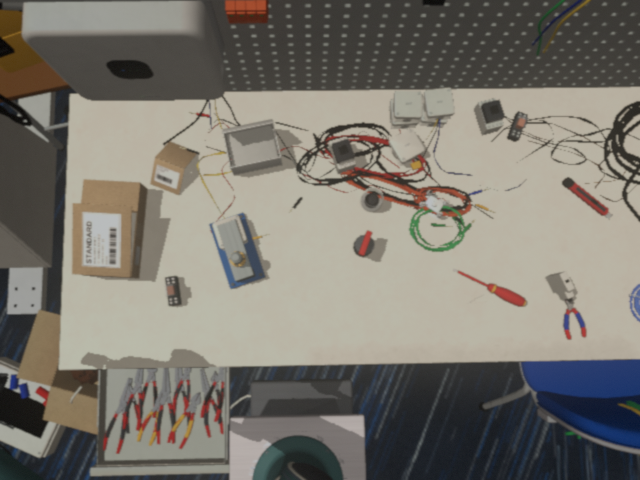

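>>> servo_tool --pt "0.288 -0.862 0 0 0 0 0" --pt "0.288 -0.862 0 0 0 0 0" --pt "0.288 -0.862 0 0 0 0 0" --pt "0.288 -0.862 0 0 0 0 0"

```text
time: 1.3
tool_pos: [0.3365, 0.4753, 0.2313]
tcp_rot: [0.702, 3.061, -0.003]
wrist_force: [-0.8, 0.1, -0.2]
width: 0.999
grip_force: 0.0
```

>>> servo_tool --pt "0.288 -0.862 0 0 0 0 0" --pt "0.288 -0.862 0 0 0 0 0" --pt "0.288 -0.862 0 0 0 0 0" --pt "0.288 -0.862 0 0 0 0 0"

```text
time: 1.7
tool_pos: [0.3797, 0.3471, 0.2315]
tcp_rot: [0.703, 3.061, -0.001]
wrist_force: [-0.6, -0.5, 0.3]
width: 1.002
grip_force: 0.0
```

>>> servo_tool --pt "0.288 -0.862 0 0 0 0 0" --pt "0.288 -0.862 0 0 0 0 0" --pt "0.288 -0.862 0 0 0 0 0" --pt "0.288 -0.862 0 0 0 0 0"

```text
time: 2.1
tool_pos: [0.4232, 0.2185, 0.2317]
tcp_rot: [0.703, 3.061, -0.0]
wrist_force: [0.0, 1.0, -0.5]
width: 1.002
grip_force: 0.0
```

>>> servo_tool --pt "0.288 -0.862 0 0 0 0 0" --pt "0.288 -0.862 0 0 0 0 0" --pt "0.288 -0.862 0 0 0 0 0" --pt "0.288 -0.862 0 0 0 0 0"

```text
time: 2.5
tool_pos: [0.4668, 0.0895, 0.2317]
tcp_rot: [0.703, 3.06, -0.0]
wrist_force: [-0.1, -0.4, -0.4]
width: 0.997
grip_force: 0.0
```

>>> servo_tool --pt "0.288 -0.862 0 0 0 0 0" --pt "0.288 -0.862 0 0 0 0 0" --pt "0.288 -0.862 0 0 0 0 0" --pt "0.288 -0.862 0 0 0 0 0"

```text
time: 2.9
tool_pos: [0.5103, -0.0396, 0.2315]
tcp_rot: [0.702, 3.061, -0.0]
wrist_force: [-0.4, 0.4, -0.1]
width: 1.0
grip_force: 0.0
```

>>> servo_tool --pt "0.288 -0.862 0 0 0 0.034 0" --pt "0.288 -0.862 0 0 0 0.034 0" --pt "0.288 -0.862 0 0 0 0.034 0" --pt "0.288 -0.862 -0.47 0 0 0.034 0.4" --pt "0.288 -0.862 -0.47 0 0 0.034 0.4" --pt "0.288 -0.862 -0.47 0 0 0.034 0.4" --pt "0.288 -0.862 -0.47 0 0 0.034 0.4"

```text
time: 3.6
tool_pos: [0.5521, -0.1655, 0.1608]
tcp_rot: [-0.531, -3.096, -0.001]
wrist_force: [0.4, -0.3, 0.2]
width: 0.598
grip_force: 0.0
```

```bash
python3 - <<'E'
from h import *
p=bot.read_state()["tool_pos"]
T=[]
for n in("side","top"):
    im=bot.read_camera(n)[:,:,::-1].copy();u=np.array(proj(n,p)).astype(int);b=np.array(proj(n,[.5507,-.168,.071])).round(1);print(n,u,b)
    c=im[max(u[1]-50,0):u[1]+70,u[0]-40:u[0]+40];T.append(cv2.resize(c,(400,600),interpolation=cv2.INTER_CUBIC))
    cv2.circle(T[-1],(200,250),3,(255,0,255),1)
cv2.imwrite("pics/c.png",np.hstack(T))
E
```

```text
side [323 247] [322.8 279.3]
top [368 237] [365.4 243.5]
```

View pics/c.png

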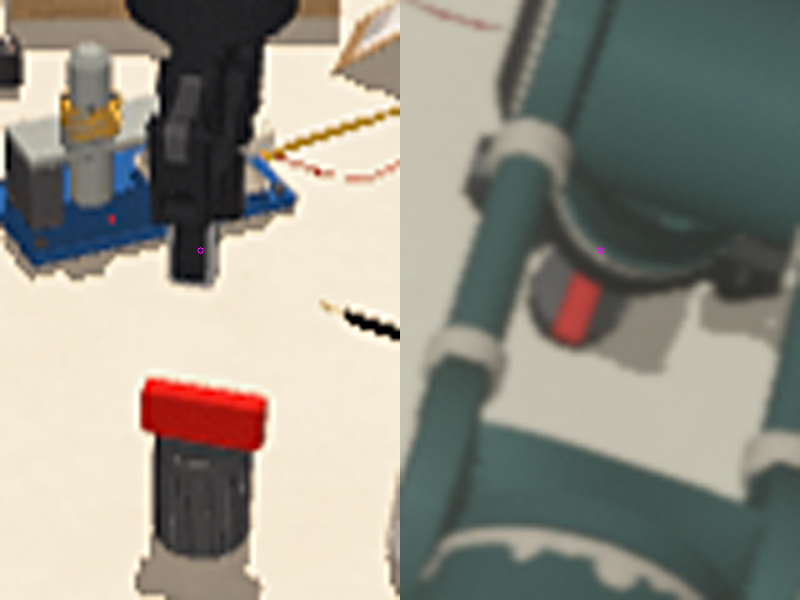

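>>> servo_tool --pt "0 -0.005 -0.32 0 0 0 0.4" --pt "0 -0.005 -0.6 0 0 0 0.4" --pt "0 -0.005 -0.645 0 0 0 0.4" --pt "0 -0.005 -0.645 0 0 0 1" --pt "0 -0.005 -0.645 0 0 0 1" --pt "0 -0.005 -0.645 0 0 0 1" --pt "0 -0.005 -0.645 0 0 0 1" --pt "0 -0.005 -0.645 0 0 0 1" --pt "0 -0.005 -0.645 0 0 0 1" --newtons 30

```text
time: 4.6
tool_pos: [0.5541, -0.1688, 0.0672]
tcp_rot: [0.532, 3.09, -0.001]
wrist_force: [-0.1, 1.5, 6.6]
width: 0.156
grip_force: 35.1
```

>>> servo_tool --pt "0 0 0.2 0 0 0 1" --pt "0 0 0.5 0 0 0 1" --pt "0 0 0.86 0 0 0 1" --pt "0 0 0.86 0 0 0 1" --pt "0 0 0.86 0 0 0 1"

```text
time: 5.1
tool_pos: [0.5529, -0.1687, 0.1959]
tcp_rot: [0.532, 3.091, -0.002]
wrist_force: [-0.3, 0.2, -3.2]
width: 0.154
grip_force: 33.9
```

```bash
python3 - <<'E'
from h import *
s=bot.read_state();print(s["tool_pos"],s["tcp_rot"],s["wrist_force"],s["torque"],s["q"],s["width"])
E
```

```text
[ 0.55289817 -0.16872468  0.19591491] [ 5.32354447e-01  3.09075884e+00 -1.60123804e-03] [-0.34526458  0.22197378 -3.21077312] [-0.04210817 -0.02508663 -0.00079742] [-3.39207238e-01  1.03448635e-01  1.85905997e+00 -1.22945824e-04
  1.17366623e+00 -1.56882211e+00] 0.15371219362387872
```

>>> servo_tool --pt "-0.111 0.33 0 0 0 -0.047 1" --pt "-0.111 0.66 0 0 0 -0.094 1" --pt "-0.111 0.99 0 0 0 -0.141 1" --pt "-0.111 0.99 0 0 0 -0.141 1"

```text
time: 5.5
tool_pos: [0.532, -0.0155, 0.1898]
tcp_rot: [-1.199, -2.897, -0.0]
wrist_force: [0.6, -1.5, -2.7]
width: 0.155
grip_force: 33.6
```

>>> servo_tool --pt "-0.111 0.33 0 0 0 -0.047 1" --pt "-0.111 0.66 0 0 0 -0.094 1" --pt "-0.111 0.99 0 0 0 -0.141 1" --pt "-0.111 0.99 0 0 0 -0.141 1" --pt "-0.111 0.99 0 0 0 -0.141 1" --pt "-0.111 0.99 0 0 0 -0.141 1"

```text
time: 6.1
tool_pos: [0.5165, 0.1285, 0.1907]
tcp_rot: [-1.805, -2.568, 0.006]
wrist_force: [0.4, 0.4, -2.4]
width: 0.16
grip_force: 33.6
```

```bash
python3 - <<'E'
from h import *
s=bot.read_state();p=s["tool_pos"];print(p,s["tcp_rot"],s["wrist_force"],s["q"])
T=[]
for n in("side","top"):
    im=bot.read_camera(n)[:,:,::-1].copy();cv2.imwrite(f"pics/{n}1.png",im);u=np.array(proj(n,p)).astype(int);print(n,u)
    for k in("nut","nut_bar","nut_pins","crown","post_top"):
        r=bot.mark_of(k,n)
        if r: print(k,round(r[0]["score"],2),(np.array(r[0]["at"])*[480,640]).round(1))
    o=(u[0]-40,u[1]-50);print(o)
    c=im[o[1]:o[1]+120,o[0]:o[0]+80];T.append(cv2.resize(c,(400,600),interpolation=cv2.INTER_CUBIC))
cv2.imwrite("pics/d.png",np.hstack(T))
E
```

```text
[0.51649907 0.12848998 0.19068179] [-1.80456766 -2.56849413  0.00578052] [ 0.36745719  0.38699945 -2.4441785 ] [ 1.97479672e-01  2.68252251e-02  1.95062087e+00 -7.61770686e-04
  1.16856455e+00 -1.48108652e-01]
side [299 180]
nut 0.96 [202.3 297. ]
nut_bar 0.61 [179.7 299.3]
nut_pins 0.94 [202.  297.9]
crown 0.77 [215.4 299.8]
post_top 0.79 [208.  299.4]
(np.int64(259), np.int64(130))
top [232 253]
crown 0.89 [257.6 236.8]
post_top 0.92 [256.2 235.2]
(np.int64(192), np.int64(203))
```

View pics/d.png

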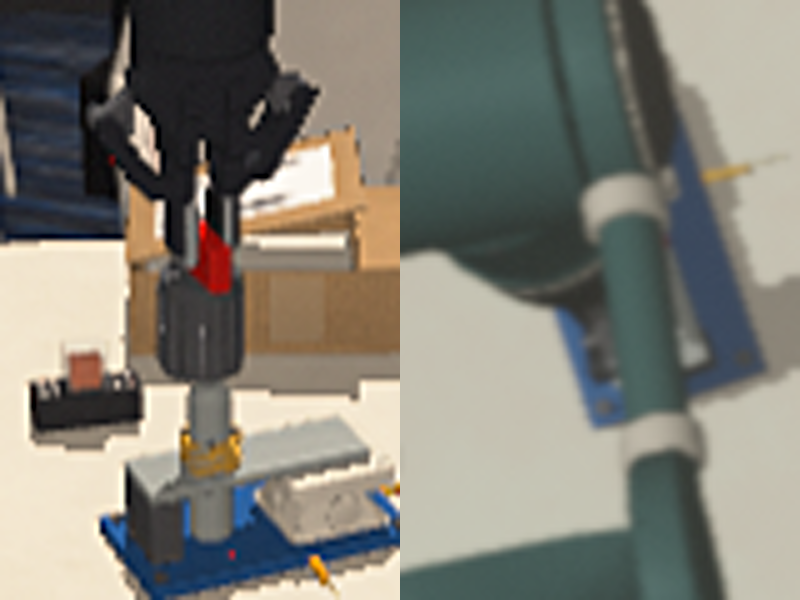

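```bash
python3 - <<'E'
from h import *
for a,z in(((202.3,297),.1237),((202,297.9),.1267),((179.7,299.3),.1947)): print(onz("side",[a[0]/480,a[1]/640],z))
print(proj("side",[.5153,.1318-.0235,.1237]),proj("side",[.5153,.1318,.1237]),proj("side",[.5195,.129,.1096]),proj("side",[.5195,.129,.0776]))
for a in((256.2,235.2),(258,237),(257,235.7)):print(onz("top",[a[0]/480,a[1]/640],.1096))
im=cv2.imread("pics/side1.png");g=cv2.cvtColor(im,6)
for r in (194,197,200,202,203,204,205,206,207,208,210,212,213): print(r,g[r,286:314])
E
```

```text
[0.51019581 0.12935268 0.1237    ]
[0.51250032 0.12528955 0.1267    ]
[0.51728664 0.12790746 0.1947    ]
[np.float64(299.3377267667668), np.float64(205.73352203275402)] [np.float64(298.73025882226), np.float64(201.82654436715598)] [np.float64(300.31599908172086), np.float64(206.59590197885956)] [np.float64(300.4047294504867), np.float64(216.34137662446278)]
[0.52094966 0.13230486 0.1096    ]
[0.51677336 0.12822685 0.1096    ]
[0.51910427 0.13117116 0.1096    ]
194 [108 109 112 116  79  68  49  66  60  55  62  62  62  66  59  60  64  54
  55  63  43  64 120 116 107 114 110 122]
197 [102 106 109 108  77  45  52  64  58  52  61  61  64  98  56  59  65  55
  55  64  45  65 118 111 107 109 105 119]
200 [107 111 113 108  75  47  50  66  56  51  64  62  65  85  59  63  65  58
  58  61  44  64 125 118 115 113 117 116]
202 [135 134 134 138 121  46  49  67  58  48  65  64  64  84  61  62  65  58
  55  59  43  93 145 137 138 137 137 136]
203 [138 135 134 137 139  73  46  67  57  48  61  62  62  77  61  61  67  58
  54  56  43 106 143 137 135 136 136 136]
204 [113 137 134 135 138 121  54  53  53
[... 211 characters left out ...]
127 121 122 122 125 116 105 111  90  98  83  78  77  75  88 102
 133 140 135 131 131 130 131 132 133 133]
207 [ 52 141 227 218 217 217 218 218 220 226 222  94 102 102  98 101 108 108
 112 133 121 121 120 120 120 120 123 127]
208 [ 40 136 252 242 239 239 239 239 241 244 207  87 109 117 120 123 118 108
 100 189 220 216 215 214 214 215 211 115]
210 [ 32 111 250 235 230 230 230 230 233 239 148  95 116 123 126 124 120 109
  95 173 243 233 233 233 232 232 233 236]
212 [ 28 111 249 234 230 230 230 229 232 239 149  90 110 119 120 121 115 105
  95 175 244 234 232 232 230 230 231 231]
213 [ 20 102 246 233 230 230 230 231 234 240 137  91 110 121 119 121 116 106
  97 177 246 235 232 232 231 230 230 232]
```

>>> servo_tool --pt "0.03 -0.013 0 0 0 0 1" --pt "0.03 -0.013 0 0 0 0 1" --pt "0.03 -0.013 -0.07 0 0 0 1" --pt "0.03 -0.013 -0.14 0 0 0 1" --pt "0.03 -0.013 -0.2 0 0 0 1" --pt "0.03 -0.013 -0.2 0 0 0 1" --pt "0.03 -0.013 -0.2 0 0 0 1"

```text
time: 7.4
tool_pos: [0.5212, 0.1273, 0.1614]
tcp_rot: [-1.807, -2.566, 0.003]
wrist_force: [-1.6, 3.2, -5.1]
width: 0.159
grip_force: 33.3
```

```bash
python3 - <<'E'
from h import *
s=bot.read_state();print(s["tool_pos"],s["tcp_rot"],s["wrist_force"],s["torque"])
im=bot.read_camera("side")[:,:,::-1];cv2.imwrite("pics/side2.png",im);g=cv2.cvtColor(im,6)
for r in (202,206,209,213,214,215,216,217,218,219,221): print(r,g[r,286:314])
E
```

```text
[0.52115739 0.12726672 0.16135338] [-1.80665733 -2.56623483  0.00298808] [-1.56410705  3.23782493 -5.13207874] [0.69319249 0.29418718 0.02997108]
202 [135 134 133 136 137 139  64  54  50  59  60  58  58  61  55  59  60  61
  63  56  54  44  55  96 146 139 138 137]
206 [ 58 111 127 122 124 128  62  54  49  59  60  59  57  63  55  59  61  59
  62  55  54  37  55  94 140 134 134 134]
209 [ 29 112 250 236 238 245  80  45  45  58  61  59  55  62  57  62  62  63
  64  60  55  43  62 168 249 241 239 210]
213 [ 17 103 247 233 231 235 241 159  64  44  54  56  57  62  57  60  62  51
  62  50  39  91 224 243 234 231 231 232]
214 [104 222 241 232 231 232 236 234 217 121  75  51  56  58  53  58  57  48
  54  61 132 230 247 236 234 234 234 236]
215 [142 250 236 231 230 231 232 240 248 125  86  77  89  77  79  79  77  88
  89  68 121 235 244 236 236 230 224 223]
216 [134 244 232 231 230 230 231 237 245  69  69 100 112 114 116 116 111 109
 102  72  88 187 232 221 206 198 189 188]
217 [213 237 232 230 230 231 232 237 246  66  89 105 115 125 124 114 121 111
 102  99 111 161 197 185 174 174 175 176]
218 [235 233 232 230 231 232 233 239 246  72 104 106 109 120  97  81 118 108
 102 106 115 188 180 177 177 178 177 178]
219 [232 233 234 233 234 235 230 228 233 115 121 115 112 118 107  82 118 113
 112 106 115 180 181 179 179 182 180 180]
221 [206 186 189 189 183 173 174 177 180  75  96 103 110 112 120 127 122 114
 112 108 114 191 183 181 180 180 180 182]
```

>>> servo_tool --pt "-0.004 0.014 0 0 0 0 1" --pt "-0.004 0.014 0 0 0 0 1" --pt "-0.004 0.014 0 0 0 0 1"

```text
time: 7.75
tool_pos: [0.5228, 0.1289, 0.1638]
tcp_rot: [1.807, 2.568, 0.001]
wrist_force: [0.2, 0.6, -2.4]
width: 0.156
grip_force: 33.6
```

```bash
python3 - <<'E'
from h import *
s=bot.read_state();print(s["tool_pos"],s["tcp_rot"],s["wrist_force"],s["torque"])
E
```

```text
[0.52279347 0.12886212 0.16379781] [1.80734765e+00 2.56760324e+00 1.08482771e-03] [ 0.2471762   0.55189715 -2.4154239 ] [0.13262324 0.03539496 0.05025043]
```

>>> servo_tool --pt "0 0.004 -0.025 0 0 0 1" --pt "0 0.004 -0.05 0 0 0 1" --pt "0 0.004 -0.07 0 0 0 1" --pt "0 0.004 -0.09 0 0 0 1" --pt "0 0.004 -0.09 0 0 0 1" --pt "0 0.004 -0.09 0 0 0 1"

```text
time: 8.35
tool_pos: [0.522, 0.1296, 0.1493]
tcp_rot: [-1.808, -2.569, 0.0]
wrist_force: [-1.0, 0.8, -2.6]
width: 0.153
grip_force: 33.6
```

```bash
python3 - <<'E'
from h import *
s=bot.read_state();print(s["tool_pos"],s["tcp_rot"],s["wrist_force"],s["torque"])
E
```

```text
[0.52199481 0.12961155 0.14933189] [-1.80849553e+00 -2.56861724e+00  3.79412795e-04] [-1.03413258  0.76091427 -2.60617298] [-0.03815143 -0.01144652 -0.0213992 ]
```

>>> servo_tool --pt "-0.003 0.002 -0.01 0 0 0 1" --pt "-0.003 0.002 -0.02 0 0 0 1" --pt "-0.003 0.002 -0.03 0 0 0 1" --pt "-0.003 0.002 -0.03 0 0 0 1"

```text
time: 8.75
tool_pos: [0.5214, 0.1299, 0.1447]
tcp_rot: [-1.808, -2.568, 0.001]
wrist_force: [-0.0, -0.9, -2.5]
width: 0.153
grip_force: 33.6
```

```bash
python3 - <<'E'
from h import *
s=bot.read_state();print(s["tool_pos"],s["tcp_rot"],s["wrist_force"],s["torque"])
im=bot.read_camera("side")[:,:,::-1];cv2.imwrite("pics/side3.png",im);cv2.imwrite("pics/e.png",cv2.resize(im[150:250,260:340],(480,600),interpolation=cv2.INTER_CUBIC))
E
```

```text
[0.52139839 0.12990024 0.14474805] [-1.80840511e+00 -2.56849459e+00  5.49816673e-04] [-0.04610071 -0.92574381 -2.49073679] [-0.02968031  0.01531136  0.00061259]
```

View pics/e.png

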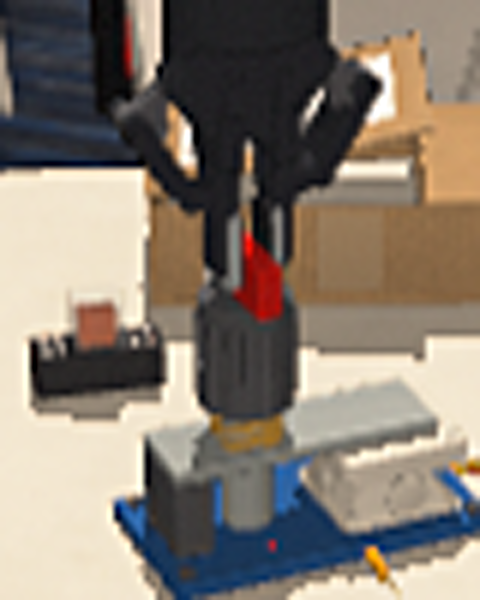

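>>> servo_tool --pt "0 -0.001 -0.007 0 0 0 1" --pt "0 -0.001 -0.014 0 0 0 1" --pt "0 -0.001 -0.014 0 0 0 1"

```text
time: 9.1
tool_pos: [0.5219, 0.1298, 0.1436]
tcp_rot: [1.808, 2.568, 0.001]
wrist_force: [-1.1, 0.7, 1.8]
width: 0.152
grip_force: 34.2
```

>>> servo_tool --pt "0 0 0.005 0 0 0 0.815" --pt "0 0 0.02 0 0 0 0.815" --pt "-0.007 0.02 0.02 0 0 0 0.815" --pt "-0.007 0.02 0.02 0 0 0 0.815" --pt "-0.007 0.02 0.02 0 0 0 0.815"

```text
time: 9.6
tool_pos: [0.5205, 0.1329, 0.1459]
tcp_rot: [1.808, 2.569, 0.0]
wrist_force: [0.1, -0.2, -0.5]
width: 0.189
grip_force: 0.0
```

```bash
cat >> h.py <<'E'
def rd(pic=None):
    s=bot.read_state();v=s["tcp_rot"];a=np.degrees(np.arctan2(v[1],v[0]))
    print("t",s["time"],"pos",s["tool_pos"].round(4),"yaw",round((2*a-90)%180,1),"tilt",v[2].round(3),"F",s["wrist_force"].round(1),"T",s["torque"].round(3),"w",round(s["width"],3),"g",round(s["grip_force"],1),"q6",round(s["q"][5],2))
    im=bot.read_camera("side")[:,:,::-1];g=cv2.cvtColor(im,6).astype(float)
    # barrel's lower edge: darkness along the centre columns; red bar centroid
    c=g[205:232,297:305].mean(1);d=np.interp(1,[0],[0]);i=np.argmax(c>75)
    e=i-1+(75-c[i-1])/(c[i]-c[i-1])+205
    m=(im[:,:,2]>1.8*im[:,:,1])&(im[:,:,2]>90)&(im[:,:,0]<90);w=np.zeros_like(m);w[170:215,280:322]=1;y,x=np.nonzero(m&w)
    print("rim row",round(e,2),"red",len(x),x.mean().round(1),y.mean().round(1))
    if pic: cv2.imwrite("pics/"+pic,cv2.resize(im[150:250,260:340],(480,600),interpolation=cv2.INTER_CUBIC))
E
python3 -c "
from h import *
rd()"
```

```text
t 9.6 pos [0.5205 0.1329 0.1459] yaw 19.7 tilt 0.0 F [ 0.1 -0.2 -0.5] T [ 0.044  0.032 -0.018] w 0.189 g 0.0 q6 -0.14
rim row 219.69 red 91 302.7 196.3
```

>>> servo_tool --pt "0 0 0 0 0 0.025 0.815" --pt "0 0 0 0 0 0.05 0.815" --pt "0 0 0 0 0 0.075 0.815" --pt "0 0 0 0 0 0.1 0.815" --pt "0 0 0 0 0 0.1 0.815"

```text
time: 10.15
tool_pos: [0.5205, 0.1328, 0.1459]
tcp_rot: [-1.384, -2.82, 0.0]
wrist_force: [0.3, 0.5, -1.1]
width: 0.182
grip_force: 0.0
```

```bash
python3 -c "
from h import *
rd()"
```

```text
t 10.15 pos [0.5205 0.1328 0.1459] yaw 37.7 tilt 0.0 F [ 0.3  0.5 -1.1] T [ 0.016 -0.018 -0.028] w 0.182 g 0.0 q6 -0.45
rim row 219.64 red 100 302.8 196.6
```

>>> servo_tool --pt "0 0 0 0 0 0.025 0.815" --pt "0 0 0 0 0 0.05 0.815" --pt "0 0 0 0 0 0.05 0.815"

```text
time: 10.5
tool_pos: [0.5205, 0.1328, 0.1459]
tcp_rot: [-1.161, -2.919, 0.0]
wrist_force: [-0.1, 0.4, 0.0]
width: 0.186
grip_force: 0.0
```

```bash
python3 -c "
from h import *
rd()"
```

```text
t 10.5 pos [0.5205 0.1328 0.1459] yaw 46.6 tilt 0.0 F [-0.1  0.4  0. ] T [-0.008 -0.016 -0.063] w 0.186 g 0.0 q6 -0.61
rim row 219.64 red 120 302.4 195.9
```

>>> servo_tool --pt "0 0 0 0 0 0.025 0.815" --pt "0 0 0 0 0 0.05 0.815" --pt "0 0 0 0 0 0.05 0.815"

```text
time: 10.85
tool_pos: [0.5206, 0.1328, 0.1459]
tcp_rot: [-0.929, -3.001, 0.0]
wrist_force: [0.2, -0.1, -0.4]
width: 0.181
grip_force: 0.0
```

```bash
python3 -c "
from h import *
rd()"
```

```text
t 10.85 pos [0.5206 0.1328 0.1459] yaw 55.6 tilt 0.0 F [ 0.2 -0.1 -0.4] T [-0.01  -0.012 -0.031] w 0.181 g 0.0 q6 -0.77
rim row 219.65 red 139 301.6 195.4
```

>>> servo_tool --pt "0 0 0 0 0 0.025 0.815" --pt "0 0 0 0 0 0.05 0.815" --pt "0 0 0 0 0 0.05 0.815"

```text
time: 11.2
tool_pos: [0.5206, 0.1329, 0.1459]
tcp_rot: [0.692, 3.064, 0.0]
wrist_force: [-0.1, -0.3, -1.1]
width: 0.182
grip_force: 0.2
```

```bash
python3 -c "
from h import *
rd('f.png')"
```

```text
t 11.2 pos [0.5206 0.1329 0.1459] yaw 64.6 tilt 0.0 F [-0.1 -0.3 -1.1] T [ 0.056 -0.053 -0.022] w 0.182 g 0.2 q6 -0.92
rim row 219.66 red 148 301.2 195.1
```

View pics/f.png

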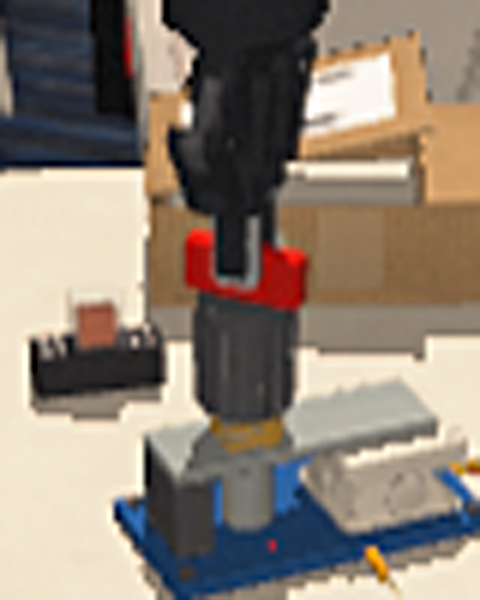

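>>> servo_tool --pt "0 0 0 0 0 0.025 0.815" --pt "0 0 0 0 0 0.05 0.815" --pt "0 0 0 0 0 0.05 0.815"

```text
time: 11.55
tool_pos: [0.5206, 0.1327, 0.1459]
tcp_rot: [-0.449, -3.109, 0.0]
wrist_force: [-0.9, 0.1, -0.4]
width: 0.184
grip_force: 0.0
```

```bash
python3 -c "
from h import *
rd()"
```

```text
t 11.55 pos [0.5206 0.1327 0.1459] yaw 73.6 tilt 0.0 F [-0.9  0.1 -0.4] T [-0.072  0.004  0.017] w 0.184 g 0.0 q6 -1.08
rim row 221.85 red 171 300.7 197.4
```

>>> servo_tool --pt "0 0 0 0 0 0.025 0.815" --pt "0 0 0 0 0 0.05 0.815" --pt "0 0 0 0 0 0.05 0.815"

```text
time: 11.9
tool_pos: [0.5206, 0.1328, 0.1462]
tcp_rot: [0.205, 3.135, 0.0]
wrist_force: [-0.2, -0.6, 1.7]
width: 0.185
grip_force: 5.5
```

```bash
python3 -c "
from h import *
rd()"
```

```text
t 11.9 pos [0.5206 0.1328 0.1462] yaw 82.5 tilt 0.0 F [-0.2 -0.6  1.7] T [-0.046  0.076 -0.172] w 0.185 g 5.5 q6 -1.24
rim row 221.69 red 175 300.8 197.2
```

>>> servo_tool --pt "0 0 0 0 0 -0.028 0.815" --pt "0 0 -0.02 0 0 -0.028 0.815" --pt "0 0 -0.04 0 0 -0.028 0.815" --pt "0 0 -0.04 0 0 -0.05 0.815" --pt "0 0 -0.04 0 0 -0.075 0.815" --pt "0 0 -0.042 0 0 -0.1 0.815" --pt "0 0 -0.042 0 0 -0.1 0.815"

```text
time: 12.65
tool_pos: [0.5202, 0.1327, 0.139]
tcp_rot: [-0.688, -3.065, 0.001]
wrist_force: [-0.4, 0.1, 0.2]
width: 0.187
grip_force: 0.0
```

```bash
python3 -c "
from h import *
rd()"
```

```text
t 12.65 pos [0.5202 0.1327 0.139 ] yaw 64.7 tilt 0.001 F [-0.4  0.1  0.2] T [-0.008  0.029 -0.031] w 0.187 g 0.0 q6 -0.93
rim row 221.84 red 149 301.8 197.5
```

>>> servo_tool --pt "0 0 -0.002 0 0 -0.033 0.815" --pt "0 0 -0.005 0 0 -0.067 0.815" --pt "0 0 -0.008 0 0 -0.1 0.815" --pt "0 0 -0.012 0 0 -0.133 0.815" --pt "0 0 -0.015 0 0 -0.167 0.815" --pt "0 0 -0.018 0 0 -0.2 0.815" --pt "0 0 -0.018 0 0 -0.2 0.815"

```text
time: 13.4
tool_pos: [0.5205, 0.1328, 0.1367]
tcp_rot: [-1.6, -2.704, 0.0]
wrist_force: [-0.0, 0.1, 0.3]
width: 0.188
grip_force: 0.1
```

```bash
python3 -c "
from h import *
rd()"
```

```text
t 13.4 pos [0.5205 0.1328 0.1367] yaw 28.8 tilt 0.0 F [-0.   0.1  0.3] T [ 0.037 -0.042  0.022] w 0.188 g 0.1 q6 -0.3
rim row 222.61 red 104 303.0 199.6
```

>>> servo_tool --pt "0 0 -0.003 0 0 -0.033 0.815" --pt "0 0 -0.007 0 0 -0.067 0.815" --pt "0 0 -0.01 0 0 -0.1 0.815" --pt "0 0 -0.014 0 0 -0.133 0.815" --pt "0 0 -0.018 0 0 -0.167 0.815" --pt "0 0 -0.021 0 0 -0.2 0.815" --pt "0 0 -0.021 0 0 -0.2 0.815"

```text
time: 14.15
tool_pos: [0.5205, 0.1328, 0.1337]
tcp_rot: [-2.356, -2.079, 0.0]
wrist_force: [-0.6, 0.5, -0.5]
width: 0.186
grip_force: 0.0
```

```bash
python3 -c "
from h import *
rd()"
```

```text
t 14.15 pos [0.5205 0.1328 0.1337] yaw 172.9 tilt 0.0 F [-0.6  0.5 -0.5] T [-0.039  0.025  0.065] w 0.186 g 0.0 q6 0.33
rim row 223.96 red 83 300.6 199.3
```

>>> servo_tool --pt "0 0 -0.003 0 0 -0.033 0.815" --pt "0 0 -0.007 0 0 -0.067 0.815" --pt "0 0 -0.01 0 0 -0.1 0.815" --pt "0 0 -0.014 0 0 -0.133 0.815" --pt "0 0 -0.018 0 0 -0.167 0.815" --pt "0 0 -0.018 0 0 -0.167 0.815"

```text
time: 14.8
tool_pos: [0.5206, 0.1328, 0.1311]
tcp_rot: [2.814, 1.397, 0.0]
wrist_force: [0.6, 0.6, 0.5]
width: 0.189
grip_force: 0.1
```

```bash
python3 -c "
from h import *
rd()"
```

```text
t 14.8 pos [0.5206 0.1328 0.1311] yaw 142.8 tilt 0.0 F [0.6 0.6 0.5] T [ 0.033 -0.068 -0.014] w 0.189 g 0.1 q6 0.85
rim row 224.74 red 93 298.0 202.2
```

>>> servo_tool --pt "0 0 -0.003 0 0 -0.025 0.815" --pt "0 0 -0.006 0 0 -0.05 0.815" --pt "0 0 -0.006 0 0 -0.05 0.815"

```text
time: 15.15
tool_pos: [0.5205, 0.1328, 0.1302]
tcp_rot: [-2.914, -1.173, 0.0]
wrist_force: [-0.9, 0.7, 0.8]
width: 0.185
grip_force: 0.0
```

```bash
python3 -c "
from h import *
rd()"
```

```text
t 15.15 pos [0.5205 0.1328 0.1302] yaw 133.8 tilt 0.0 F [-0.9  0.7  0.8] T [ 0.075 -0.012 -0.015] w 0.185 g 0.0 q6 1.01
rim row 225.07 red 98 297.4 202.4
```

Yaw −46°. Small steps from here.

>>> servo_tool --pt "0 0 -0.002 0 0 -0.02 0.815" --pt "0 0 -0.004 0 0 -0.04 0.815" --pt "0 0 -0.004 0 0 -0.04 0.815"

```text
time: 15.5
tool_pos: [0.5207, 0.1328, 0.1297]
tcp_rot: [2.982, 0.987, 0.001]
wrist_force: [-0.1, -0.4, -0.3]
width: 0.184
grip_force: 0.2
```

```bash
python3 -c "
from h import *
rd()"
```

```text
t 15.5 pos [0.5207 0.1328 0.1297] yaw 126.6 tilt 0.001 F [-0.1 -0.4 -0.3] T [-0.042 -0.119 -0.011] w 0.184 g 0.2 q6 1.13
rim row 225.2 red 115 298.1 202.0
```

>>> servo_tool --pt "0 0 -0.001 0 0 -0.015 0.815" --pt "0 0 -0.002 0 0 -0.025 0.815" --pt "0 0 -0.002 0 0 -0.025 0.815"

```text
time: 15.85
tool_pos: [0.5208, 0.1328, 0.1295]
tcp_rot: [3.019, 0.869, 0.001]
wrist_force: [0.5, -0.5, 1.5]
width: 0.184
grip_force: 1.2
```

```bash
python3 -c "
from h import *
rd()"
```

```text
t 15.85 pos [0.5208 0.1328 0.1295] yaw 122.1 tilt 0.001 F [ 0.5 -0.5  1.5] T [ 0.011 -0.014  0.027] w 0.184 g 1.2 q6 1.21
rim row 225.21 red 126 298.7 201.5
```

>>> servo_tool --pt "0 0 0 0 0 -0.01 0.815" --pt "0 0 0 0 0 -0.02 0.815" --pt "0 0 0 0 0 -0.02 0.815"

```text
time: 16.2
tool_pos: [0.5208, 0.1329, 0.1295]
tcp_rot: [-3.045, -0.772, -0.001]
wrist_force: [0.3, 0.5, 0.9]
width: 0.184
grip_force: 1.3
```

```bash
python3 -c "
from h import *
rd()"
```

```text
t 16.2 pos [0.5208 0.1329 0.1295] yaw 118.5 tilt -0.001 F [0.3 0.5 0.9] T [ 0.046 -0.117  0.015] w 0.184 g 1.3 q6 1.28
rim row 225.22 red 130 298.7 201.3
```

>>> servo_tool --pt "0 0 0 0 0 -0.01 0.815" --pt "0 0 0 0 0 -0.02 0.815" --pt "0 0 0 0 0 -0.02 0.815"

```text
time: 16.55
tool_pos: [0.5209, 0.1329, 0.1295]
tcp_rot: [3.068, 0.676, 0.001]
wrist_force: [1.5, 0.6, 0.4]
width: 0.182
grip_force: 1.9
```

```bash
python3 -c "
from h import *
rd()"
```

```text
t 16.55 pos [0.5209 0.1329 0.1295] yaw 114.8 tilt 0.001 F [1.5 0.6 0.4] T [-0.004 -0.127  0.111] w 0.182 g 1.9 q6 1.34
rim row 225.18 red 136 298.8 201.2
```

>>> servo_tool --pt "0 0 0 0 0 -0.01 0.815" --pt "0 0 0 0 0 -0.01 0.815"

```text
time: 16.8
tool_pos: [0.521, 0.1328, 0.1295]
tcp_rot: [3.078, 0.627, 0.002]
wrist_force: [1.8, 0.1, 1.3]
width: 0.185
grip_force: 3.1
```

```bash
python3 -c "
from h import *
rd()"
```

```text
t 16.8 pos [0.521  0.1328 0.1295] yaw 113.0 tilt 0.002 F [1.8 0.1 1.3] T [-0.025 -0.249  0.104] w 0.185 g 3.1 q6 1.37
rim row 225.17 red 133 298.8 201.2
```

>>> servo_tool --pt "0 0 0 0 0 -0.01 0.815" --pt "0 0 0 0 0 -0.01 0.815"

```text
time: 17.05
tool_pos: [0.5211, 0.1328, 0.1295]
tcp_rot: [3.088, 0.578, 0.002]
wrist_force: [2.8, 0.6, 0.7]
width: 0.181
grip_force: 4.9
```

```bash
python3 -c "
from h import *
rd('g.png')"
```

```text
t 17.05 pos [0.5211 0.1328 0.1295] yaw 111.2 tilt 0.002 F [2.8 0.6 0.7] T [-0.006 -0.314  0.132] w 0.181 g 4.9 q6 1.4
rim row 225.19 red 134 298.9 201.2
```

View pics/g.png

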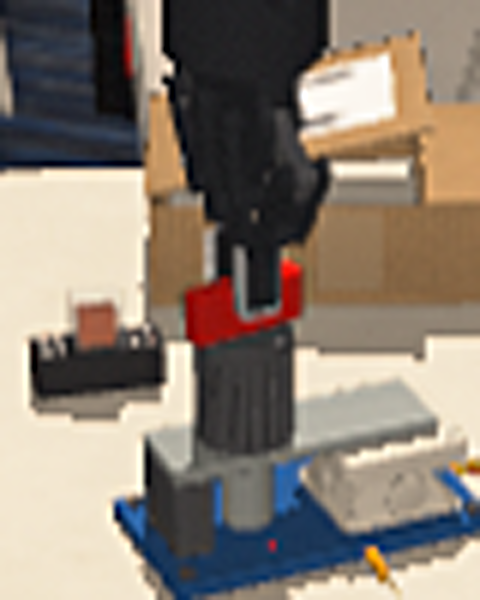

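>>> servo_tool --pt "0 0 0 0 0 0.03 0.815" --pt "0 0 0 0 0 0.03 0.6" --pt "0 0 0 0 0 0.03 0.5" --pt "0 0 0 0 0 0.03 0.4" --pt "0 0 0 0 0 0.03 0.4" --pt "0 0 0.3 0 0 0.03 0.4" --pt "0 0 0.6 0 0 0.03 0.4" --pt "0 0 0.9 0 0 0.03 0.4" --pt "0 0 0.9 0 0 0.03 0.4" --pt "0 0 0.9 0 0 0.03 0.4" --pt "0 0 0.9 0 0 0.03 0.4"

```text
time: 18.2
tool_pos: [0.5197, 0.1326, 0.263]
tcp_rot: [-3.058, -0.721, 0.003]
wrist_force: [0.7, 0.4, 0.3]
width: 0.602
grip_force: 0.0
```

```bash
python3 -c "
from h import *
rd()
bot.finish_job()"
```

```text
t 18.2 pos [0.5197 0.1326 0.263 ] yaw 116.5 tilt 0.003 F [0.7 0.4 0.3] T [-0.001 -0.028 -0.025] w 0.602 g 0.0 q6 1.31
rim row 225.2 red 202 300.2 200.2
the job is handed in; nothing more can be done
```

The nut is fully down on the strap: it dropped into the thread start on the backward turn and stopped at about 0.17 N m, slightly over your 0.15 guide. It then ran forward to a firm stop at about 0.13 N m, and I released it and handed the job in at about 18 s.

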